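# Spice jars back into the spice drawer

### The arm

A 6-joint arm with a two-finger parallel gripper is mounted at the origin on a cart in front of the work surface, level with it; the furniture and walls round the work are solid. World frame = base frame: x ahead of the robot, y to its left, z up, the work surface at z = 0. Lengths are in m, angles in rad, forces in N, time in s.
With the tool pointing down it reaches from about 0.225 to 0.875 m from the base axis. Payload 3.4 kg.
Tool frame: the origin (TCP) lies at the very end of the fingers, on their centre line; the grasp point (between the pads) lies 19 mm behind it (manip.tcp_to_grasp is the distance from the TCP to the grasp point, in m); z points along the fingers, y is the line along which they close (so a half turn about z gives the same grasp; the last joint's range is limited). The gripper opens to 85 mm and grips with 20 to 120 N. Pads are 22 mm wide; open, the fingers measure 114 mm over their backs; the gripper's body (76 mm by 85 mm) begins 54 mm behind the grasp point. The pads swing forward as they close: fully open they stand 13 mm farther back than shut.
Start: joints at [-1.379, 0.276, 1.505, -0, 1.361, -0.121], TCP at [0.177, -0.547, 0.231] pointing down, gripper open.
Joint ranges: [-2.89, 2.89], [-0.75, 2.08], [0.22, 2.7], [-1.18, 4.32], [0.11, 2.71], [-2.7, 2.7]. Speed limits (rad/s): [2.57, 2.57, 3.14, 3.14, 3.14, 3.14].

### API

Orientations are given as a unit quaternion [w, x, y, z].
In Python, from rig import status, get_image, job, manip gives the robot as it stands.
- The arm moves only by the tool apply_moves, never from a script. Its arguments are lists of equal length, an entry for each row: "xyz": the shift along the tool's x, y, z each as a share of 0.3 m, from -1 to 1, a list of three; "rot": the turn, a rotation vector about the tool's x, y, z each as a share of 60 degrees, from -1 to 1, a list of three; "hand": the opening, from -1 (shut) to 1 (fully open). A call has 1 to 8 rows; each row shifts and turns the commanded pose from where the row before left it, along the tool's axes as they then stand; what a row does not reach is not made up. A row lasts 1/8 s, in which the tool goes at most 62.5 mm and 10.7 degrees, less where a joint would pass 70% of its speed; a pose out of reach is approached as far as the arm can. A call with a number of a shift or a turn outside -1 to 1 is refused whole. A call with a gripper value outside its range is refused whole. The fingers move at their own pace and stop on an object; "force" is the grip in N (left out, the last holds). Time passes only in rows, so rows that do not move let the fingers close. It gives the time, the measured TCP pose, the force, the opening and the grip force at its end, in the units of the state.
- status.get_state(): the state, without advancing time (a new reading comes with each control period).
- get_image(name): name is "side" or "top"; returns a dict with "pixels" (400x640x3 uint8, red, green, blue), "fovy" (degrees; the focal length in pixels is half the picture's height over the tangent of half this angle, whatever the lens; pixels are square), "cx", "cy" (the principal point, pixels), "origin" and "orientation" of the camera in the world. Camera axes: x right, y down, z forward; pixel columns grow to the right and rows downward; lengths in m; the calibration is good to about 2 mm. A picture is of the moment at which its call begins. There is no depth.
- job.sign_off(): hands the job in; it is judged then, once.
The state is a dict: "clock": time; "qpos": joint angles; "qd": joint speeds; "effort": joint torques, N m; "position": TCP position; "ee_rot": TCP orientation; "contact_force": force on the tool from outside, world axes, zero at the start; "moment": the same for the moment, N m; "width": finger opening in m; "gripper_force": force on a finger pad.
Only numpy, scipy, OpenCV 4.12 (cv2) and the standard library are available. Lean on these libraries where they do the work, as an engineer would, in place of code of your own. Each camera call takes 0.05 s, during which the arm holds its last target. There are 200 camera calls.

### The job

Put the spices away: pull the spice rack's drawer right out to its stop, set the two spice jars from the chopping board down upright in the free front row of the drawer, and push the drawer home until its catch clicks in and it is fully shut. Do not drop any jar or knock one over, and leave the mugs, the lemon and the garlic where they are.

Things in the scene. Friction and masses are not known exactly. Their poses are not given: they have to be found in the camera images.
- rack: oak spice rack at the back of the worktop, fixed; case 250 wide, 165 deep, 166 high. Origin: on the worktop, centre of the case's front; x points into the case (away from the robot), z up. Its top board (z 152 to 166 mm) overhangs the front by 30 mm as an eave and two mugs stand on it: an upright tool cannot reach the knob while the drawer is nearly shut.
- drawer (a joint): the rack's drawer: m pulled out along the rack's -x; 0 = fully home, 0.12 = at its stop. Starts a little ajar. Slide friction about 1 N; a spring ball catch resists between 13 and 6 mm (about 10 N to push past), then draws the drawer home and holds it.
- knob (a point): grip point in the head of the drawer's round steel knob, moves with the drawer; axes as the rack's. Head 30 mm in diameter on a 15 mm neck, axis along x, 42 mm above the worktop; the head reaches from x -11 to +7 mm of this point. The drawer's flat front (222 wide, 13 to 69 mm above the worktop) is 26 mm behind it (+x).
- front_row (a point): centre of the floor of the drawer's free front row, moves with the drawer; axes as the rack's. Trough 54 mm along x, 208 along y, floor 21 mm above the worktop, walls 34 mm (front panel 48 mm) above its floor. About 66 mm behind it (+x) three like jars stand loose in the rear row, tops 126 mm above the worktop. At the stop this point is 79 mm before the case, 49 before the eave.
- jar_1: spice jar with a dark brown cap standing on the chopping board: round, 41 mm in diameter, 105 mm tall, 0.1 kg; origin at the centre of its underside, z up along the jar.
- jar_2: the second spice jar on the chopping board, same as jar_1.
- board: wooden chopping board, 300 x 200 x 21 mm, lying fixed on the worktop to the right; origin at the centre of its underside, long side along its y.
- lemon: lemon on the board, 70 x 51 x 52 mm; origin under its centre. Leave alone.
- garlic: garlic bulb on the board, 60 x 57 x 58 mm; origin under its centre. Leave alone.
- mug_green: white and green mug standing on the rack's top, 86 mm in diameter, 96 tall. Leave alone.
- mug_striped: striped mug standing on the rack's top, 86 mm in diameter, 90 tall. Leave alone.
- kept_jar_0: spice jar like jar_1 that already stands, loose, in the drawer's rear row; origin under its centre. It rides with the drawer and stays there.
- kept_jar_1: spice jar like jar_1 that already stands, loose, in the drawer's rear row; origin under its centre. It rides with the drawer and stays there.
- kept_jar_2: spice jar like jar_1 that already stands, loose, in the drawer's rear row; origin under its centre. It rides with the drawer and stays there.

How it is judged:
By the outcome, as a careful person would: the job done as asked, in the order asked, and still so for the second after the job is handed in, with the robot touching nothing.
It also fails if it takes over 72 s, if anything falls off the work surface, if the arm or the gripper's body presses on something with over 40 N, if the wrist force passes 120 N, or if a joint passes its speed limit or range.

## Working session

There is one attempt and no reset: what is moved stays moved. The work goes in short steps, Python scripts to look and compute and a tool call to move; the robot and the scene stay as the last step left them, time stands still between calls to the robot, and variables do not carry over. Pictures are saved under pics/ and viewed, at most 10 in all, crops included, and the job is handed in when it is done.

Besides the shell and the picture viewer there is one more tool, called after "Emit:" by a JSON object that holds its "method" and its "body". apply_moves: Moves the arm, as the interface text tells. Its arguments: {"type":"object","properties":{"xyz":{"type":"array","items":{"type":"array","items":{"type":"number","minimum":-1,"maximum":1}}},"rot":{"type":"array","items":{"type":"array","items":{"type":"number","minimum":-1,"maximum":1}}},"hand":{"type":"array","items":{"type":"number"}},"force":{"type":"number"}},"required":["xyz","rot","hand"]}

```bash
mkdir -p pics; ls; python3 - <<'E'
from rig import status,get_image,manip
import cv2
print(status.get_state()); print([a for a in dir(manip) if a[0]!='_'])
for n in("side","top"):
    d=get_image(n); cv2.imwrite(f"pics/{n}0.png",d["pixels"][:,:,::-1]); print({k:v for k,v in d.items() if k!="pixels"})
E
```

```text
pics
{'clock': 0.0, 'qpos': array([-1.37902106e+00,  2.76604616e-01,  1.50613532e+00, -2.21029921e-05,
        1.36068434e+00, -1.21014716e-01]), 'qd': array([-1.17107841e-04,  6.15265023e-05, -9.77180560e-04,  1.75407258e-04,
        5.85177221e-05,  2.20142925e-03]), 'effort': array([-5.56983468e-04, -4.16769683e+01, -2.45803249e+01, -1.65420365e-04,
        1.12573474e-02, -1.82253125e-06]), 'position': array([ 0.17681442, -0.54658859,  0.23043334]), 'ee_rot': array([-9.14855016e-04,  9.87794435e-01,  1.55760439e-01, -4.31944343e-05]), 'contact_force': array([ 0.11570062, -0.42260953,  0.61342888]), 'moment': array([-0.01016838,  0.02887508, -0.00562827]), 'gripper_force': 0.0, 'width': 0.08532919022730935}
['MotionError', 'tcp_to_grasp']
{'fovy': 42.32410495138095, 'cx': 319.7276408337217, 'cy': 198.47864754004314, 'origin': array([-0.52853885, -0.57759373,  0.82554751]), 'orientation': array([-0.42488041,  0.72127115, -0.46959355,  0.28058237])}
{'fovy': 56.00618734655367, 'cx': 321.2180850473876, 'cy': 199.55985437954254, 'origin': array([0.09768627, 0.00380097, 0.7792119 ]), 'orientation': array([ 0.20859523, -0.6093815 ,  0.7200586 , -0.25818176])}
```

View pics/side0.png

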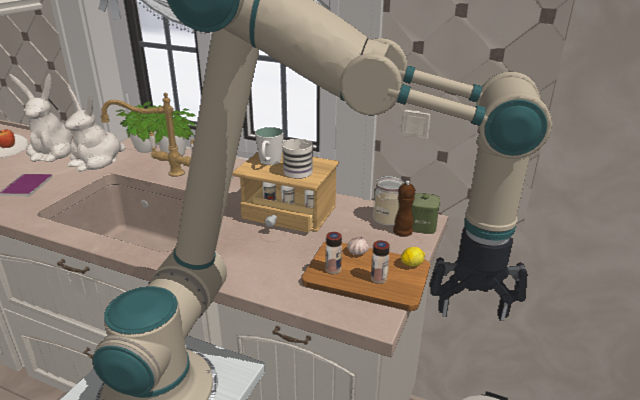

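View pics/top0.png

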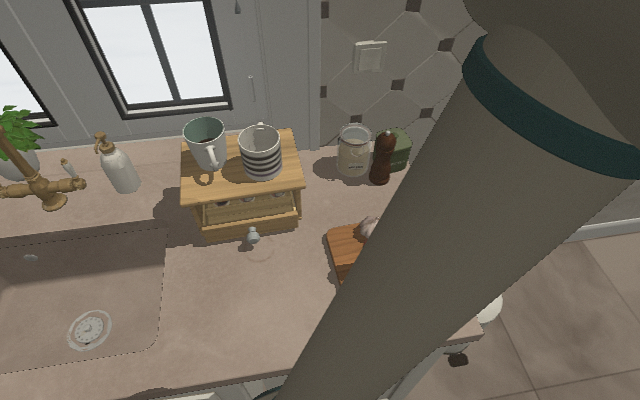

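The side view shows the rack (case about 237-338, 150-230), the knob near (271,220), jars near (333,252) and (380,262), the garlic at (357,246) and the lemon at (412,257). In the top view the knob is near (253,236) and the arm hides the board. I'll zoom in on both.

```bash
python3 - <<'E'
import cv2
a=cv2.imread("pics/side0.png")[120:310,225:445]; b=cv2.imread("pics/top0.png")[110:260,165:325]
cv2.imwrite("pics/c1.png",cv2.resize(a,None,fx=3,fy=3,interpolation=cv2.INTER_CUBIC))
cv2.imwrite("pics/c2.png",cv2.resize(b,None,fx=4,fy=4,interpolation=cv2.INTER_CUBIC)[:600])
E
```

```text
(no output)
```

View pics/c1.png

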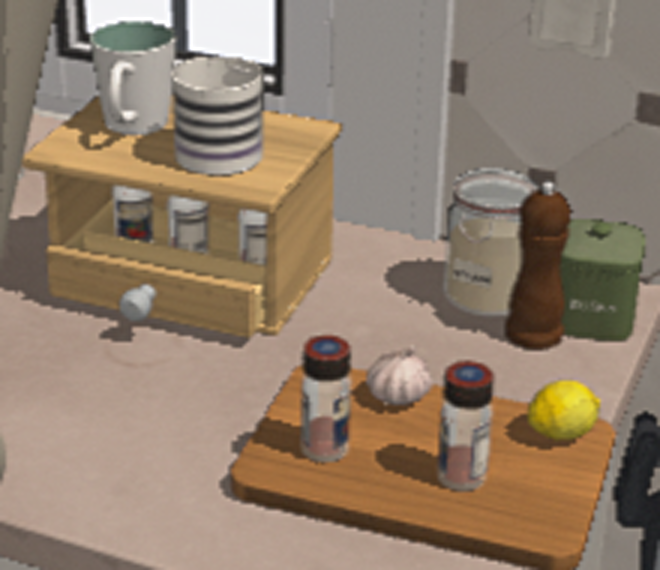

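View pics/c2.png

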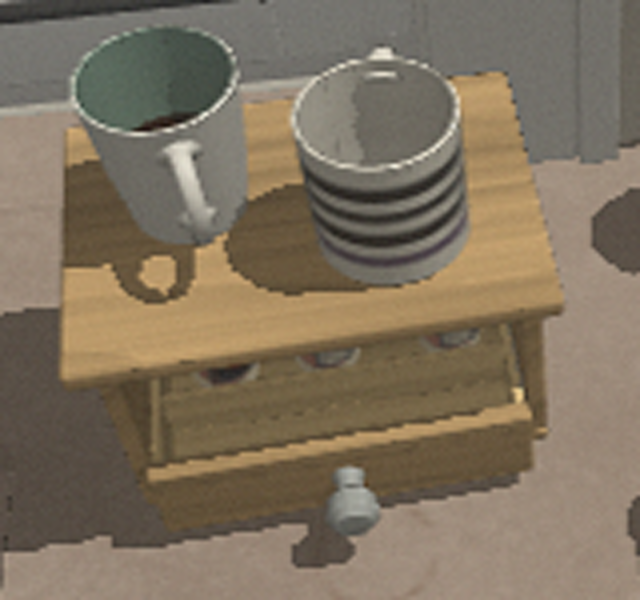

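```bash
cat > h.py <<'E'
import numpy as np
from scipy.spatial.transform import Rotation as R
from scipy.optimize import least_squares
C={"side":(42.32410495138095,319.7276408337217,198.47864754004314,[-0.52853885,-0.57759373,0.82554751],[-0.42488041,0.72127115,-0.46959355,0.28058237]),
"top":(56.00618734655367,321.2180850473876,199.55985437954254,[0.09768627,0.00380097,0.7792119],[0.20859523,-0.6093815,0.7200586,-0.25818176])}
def rot(q): return R.from_quat([q[1],q[2],q[3],q[0]])
def proj(n,P):
    f,cx,cy,o,q=C[n]; F=200/np.tan(np.radians(f/2)); p=rot(q).inv().apply(np.atleast_2d(P)-o)
    return p[:,:2]/p[:,2:]*F+[cx,cy]
def plane(n,u,v,z):
    f,cx,cy,o,q=C[n]; F=200/np.tan(np.radians(f/2)); d=rot(q).apply([(u-cx)/F,(v-cy)/F,1]); o=np.array(o)
    return o+d*(z-o[2])/d[2]
def tri(obs):
    return least_squares(lambda P:np.concatenate([proj(n,P)[0]-[u,v] for n,u,v in obs]),[.5,0,.1])
s=lambda u,v:(224.67+u/3+0.0,119.67+v/3)
t=lambda u,v:(164.6+u/4,109.6+v/4)
E
python3 - <<'E'
from h import *
for nm,p in {"A":(327,347),"B":(470,372)}.items(): print(nm,"cap",plane("side",*s(*p),.126))
for nm,p in {"A":(325,451),"B":(463,480)}.items(): print(nm,"base",plane("side",*s(*p),.021))
print("garlic",plane("side",*s(398,380),.045),"lemon",plane("side",*s(565,410),.045))
print("board",[plane("side",*s(*p),.021).round(3) for p in((300,367),(233,475),(575,553),(615,432))])
k=tri([("side",*s(137,302)),("top",*t(354,507))]); print("knob head",k.x,k.cost)
obs=[("top",62,374,(-.03,1,.166)),("top",562,304,(-.03,-1,.166)),("top",505,72,(.165,-1,.166)),("side",25,158,(-.03,1,.166)),("side",270,207,(-.03,-1,.166)),("side",342,127,(.165,-1,.166))]
dr=[("top",150,472,1),("top",532,408,-1),("side",50,248,1),("side",258,291,-1)]
def res(p):
    x,y,a,w,d=p; r=[]
    c,sn=np.cos(a),np.sin(a); W=lambda X,Y,Z:[x+c*X-sn*Y,y+sn*X+c*Y,Z]
    for n,u,v,(X,Y,Z) in obs: r.append(proj(n,W(X,Y*w,Z))[0]-(t if n=="top" else s)(u,v))
    for n,u,v,Y in dr: r.append(proj(n,W(-d,Y*.111,.069))[0]-(t if n=="top" else s)(u,v))
    return np.concatenate(r)
f=least_squares(res,[.6,.1,0,.125,.02]); print(f.x,np.degrees(f.x[2]));print(f.fun.round(1))
x,y,a,w,d=f.x;print("knob in rack", R.from_euler('z',-a).apply(k.x-[x,y,0]))
E
```

```text
A cap [ 0.47898598 -0.17814781  0.126     ]
B cap [ 0.49198871 -0.29793489  0.126     ]
A base [ 0.47711912 -0.17917496  0.021     ]
B base [ 0.4870995  -0.30028344  0.021     ]
garlic [ 0.57141865 -0.21056959  0.045     ] lemon [ 0.58723674 -0.35922251  0.045     ]
board [array([ 0.588, -0.108,  0.021]), array([ 0.414, -0.121,  0.021]), array([ 0.434, -0.41 ,  0.021]), array([ 0.607, -0.401,  0.021])]
knob head [0.59484178 0.06729725 0.04449094] 0.005440145400992619
[0.64976606 0.06908724 0.03317104 0.12970324 0.02467155] 1.9005604079091623
[ 1.1  1.   0.3  0.3  0.6 -0.4 -0.5 -0.4  0.1 -1.1  0.2 -1.7 -0.6 -0.3
  0.4  0.7 -0.  -1.  -1.2 -1.1]
knob in rack [-5.49534266e-02  3.25519618e-05  4.44909365e-02]
```

```bash
cat >> h.py <<'E'
A=0.033; RK=np.array([.650,.069,0])
f=np.array([np.cos(A),np.sin(A),0]); l=np.array([-np.sin(A),np.cos(A),0]); k=np.array([0,0,1.])
def ori(T,yaw=0):  # tilt in deg toward +x, yaw deg
    T=np.radians(T); z=np.sin(T)*f-np.cos(T)*k; M=np.c_[np.cross(-l,z),-l,z]
    return R.from_euler('z',yaw,degrees=True)*R.from_matrix(M)
def plan(p1,r1,p0=None,r0=None,n=None):
    from rig import status
    s=status.get_state()
    if p0 is None: p0,r0=s["position"],rot(s["ee_rot"])
    p0=np.array(p0);p1=np.array(p1)
    d=(r0.inv()*r1).as_rotvec(degrees=True)
    m=n or int(np.ceil(max(np.linalg.norm(p1-p0)/.060,np.linalg.norm(d)/10.3,1)))
    X=[];c=r0
    for i in range(m):
        X.append(list((c.inv().apply((p1-p0)/m)/.3).round(3))); c=c*R.from_rotvec(d/m,degrees=True)
    print("rows",m,"xyz",[[float(a) for a in x] for x in X],"rot each",(d/m/60).round(3).tolist(),"end",p1.round(3))
    return p1,r1
E
python3 - <<'E'
from h import *
K=np.array([.597,.068,.042]); r=ori(45); z=r.as_matrix()[:,2]
a=plan([.47,.0,.25],ori(0)); b=plan(K+z*(.019-.09),r,*a); plan(K+z*.019,r,*b)
E
```

```text
rows 11 xyz [[0.136, -0.13, -0.006], [0.132, -0.134, -0.006], [0.129, -0.137, -0.006], [0.125, -0.14, -0.006], [0.122, -0.143, -0.006], [0.118, -0.146, -0.006], [0.114, -0.149, -0.006], [0.11, -0.152, -0.006], [0.106, -0.155, -0.006], [0.102, -0.158, -0.006], [0.098, -0.16, -0.006]] rot each [-0.0, 0.0, 0.024] end [0.47 0.   0.25]
rows 5 xyz [[0.053, -0.043, 0.105], [0.036, -0.043, 0.112], [0.018, -0.043, 0.116], [-0.001, -0.043, 0.118], [-0.019, -0.043, 0.116]] rot each [-0.0, 0.15, -0.0] end [0.547 0.066 0.092]
rows 2 xyz [[0.0, 0.0, 0.15], [0.0, 0.0, 0.15]] rot each [0.0, 0.0, 0.0] end [0.61  0.068 0.029]
```

Emit:
{"method": "apply_moves", "body": {"xyz": [[0.136,-0.13,-0.006],[0.132,-0.134,-0.006],[0.129,-0.137,-0.006],[0.125,-0.14,-0.006],[0.122,-0.143,-0.006],[0.118,-0.146,-0.006],[0.114,-0.149,-0.006],[0.11,-0.152,-0.006]], "rot": [[0,0,0.024],[0,0,0.024],[0,0,0.024],[0,0,0.024],[0,0,0.024],[0,0,0.024],[0,0,0.024],[0,0,0.024]], "hand": [1,1,1,1,1,1,1,1], "force": 40}}

```text
clock: 1.1
position: [0.3904, -0.148, 0.2456]
ee_rot: [0.0, 0.998, 0.055, 0.0]
contact_force: [-0.2, -1.2, 0.9]
width: 0.0853
gripper_force: 0.0
```

Emit:
{"method": "apply_moves", "body": {"xyz": [[0.106,-0.155,-0.006],[0.102,-0.158,-0.006],[0.098,-0.16,-0.006],[0.053,-0.043,0.105],[0.036,-0.043,0.112],[0.018,-0.043,0.116],[-0.001,-0.043,0.118],[-0.019,-0.043,0.116]], "rot": [[0,0,0.024],[0,0,0.024],[0,0,0.024],[0,0.15,0],[0,0.15,0],[0,0.15,0],[0,0.15,0],[0,0.15,0]], "hand": [1,1,1,1,1,1,1,1]}}

```text
clock: 2.1
position: [0.5245, 0.0798, 0.1257]
ee_rot: [-0.042, 0.956, 0.034, 0.289]
contact_force: [-0.5, 1.0, -1.0]
width: 0.0855
gripper_force: 0.0
```

Emit:
{"method": "apply_moves", "body": {"xyz": [[0,0,0],[0,0,0]], "rot": [[0,0,0],[0,0,0]], "hand": [1,1]}}

```text
clock: 2.35
position: [0.5303, 0.078, 0.1308]
ee_rot: [-0.04, 0.955, 0.033, 0.293]
contact_force: [0.1, 0.4, -0.2]
width: 0.0853
gripper_force: 0.0
```

```bash
python3 - <<'E'
from h import *
from rig import get_image
import cv2
d=get_image("top")["pixels"][:,:,::-1]; cv2.imwrite("pics/t1.png",cv2.resize(d[110:310,170:430],None,fx=3,fy=3,interpolation=cv2.INTER_CUBIC))
K=np.array([.597,.068,.042]); r=ori(45); z=r.as_matrix()[:,2]
from rig import status;print(status.get_state()["position"],status.get_state()["qpos"])
b=plan(K+z*(.019-.09),r); plan(K+z*.019,r,*b)
E
```

```text
[0.53047708 0.07798112 0.13101974] [-0.08114023  0.09076911  2.23458582  0.55939029  0.2685346   0.91950003]
rows 2 xyz [[-0.015, 0.025, 0.067], [-0.021, 0.023, 0.066]] rot each [-0.037, 0.089, 0.003] end [0.547 0.066 0.092]
rows 2 xyz [[0.0, 0.0, 0.15], [0.0, 0.0, 0.15]] rot each [0.0, 0.0, 0.0] end [0.61  0.068 0.029]
```

View pics/t1.png

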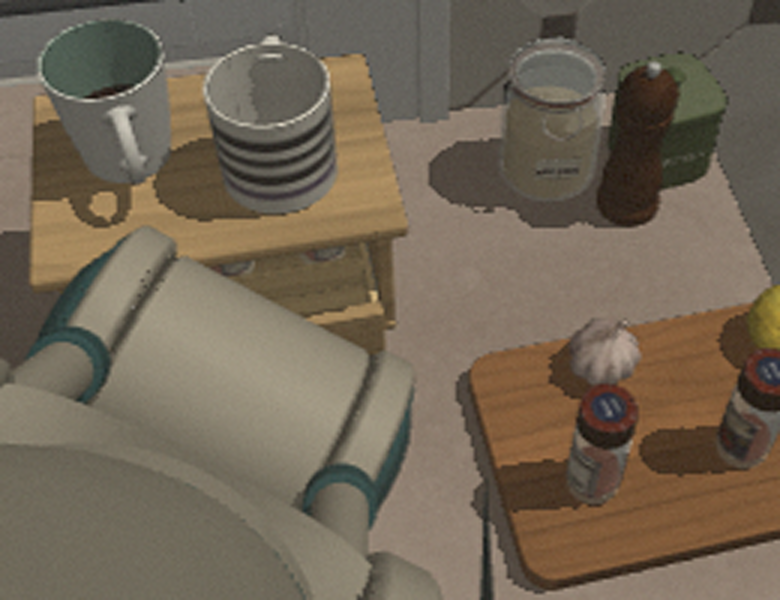

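The top view shows the board clear of the arm (jar caps near crop (607,405) and (767,372)) and the wrist over the drawer. q5 is close to its limit, so a 45° tilt is not possible here. I'll fit the arm's kinematics to find a tilt it can reach.

```bash
cat > kin.py <<'E'
from h import *
S=[([-1.37902106,.276604616,1.50613532,0,1.36068434,-.121014716],[.17681442,-.54658859,.23043334],[-9.14855016e-04,9.87794435e-01,1.55760439e-01,-4.31944343e-05])]
def fk(p,q):
    h,a1,L1,a3,L2,Lt=p
    Rz=lambda a:R.from_euler('z',a);Ry=lambda a:R.from_euler('y',a)
    r=Rz(q[0]);P=np.array([0,0,h])+r.apply([a1,0,0])
    r=r*Ry(q[1]);P=P+r.apply([0,0,L1])
    r=r*Ry(q[2]);P=P+r.apply([a3,0,L2])
    r=r*Rz(q[3])*Ry(q[4]);P=P+r.apply([0,0,Lt])
    return P,r*Rz(q[5])
def fit(S):
    def res(p):
        e=[]
        for q,x,_ in S: e.append((fk(p,q)[0]-x)*1e3)
        return np.concatenate(e+[(np.array(p)-p0)*20])
    p0=np.array([.15,0,.43,0,.4,.3]); return least_squares(res,p0)
def ik(p,P,r,q0):
    lo=[-2.89,-.75,.22,-1.18,.11,-2.7];hi=[2.89,2.08,2.7,4.32,2.71,2.7]
    def res(q):
        x,o=fk(p,q); return np.concatenate([(x-P)*1e3,(o.inv()*r).as_rotvec(degrees=True)*3])
    return least_squares(res,np.clip(q0,np.array(lo)+.01,np.array(hi)-.01),bounds=(lo,hi))
E
python3 - <<'E'
from kin import *
from rig import status
s=status.get_state(); S.append((s["qpos"],s["position"],s["ee_rot"]))
g=fit(S);print(g.x.round(4),g.fun.round(1))
for q,x,o in S: print((fk(g.x,q)[1].inv()*rot(o)).as_rotvec(degrees=True).round(1))
for d in (.0,.05,.1,-.025):
  for T in (25,30,35,45):
    for q4 in (0,3.14):
      K=np.array([.597,.068,.042])-f*d; r=ori(T); i=min((ik(g.x,K+r.apply([0,0,.019]),r,[.1,.4,2.2,q4,.4,q6]) for q6 in(1.4,-1.6,.2)),key=lambda i:i.cost)
      print(d,T,i.x.round(2),round(i.cost,2))
E
```

```text
[ 0.5385 -0.3513  0.981   0.2864  0.7313  0.8184] [-68.2 -12.7  -0.4   0.2  -5.5   0.3   7.8  -7.   11.    5.7   6.6  10.4]
[ 0. -0. 90.]
[ 0.  0. 90.]
0.0 25 [ 0.25  0.29  2.04 -0.26  0.39 -2.7 ] 1.58
0.0 25 [-0.06  0.3   2.07  0.37  0.34  2.7 ] 116.12
0.0 30 [ 0.27  0.3   2.12 -0.53  0.23 -2.41] 0.0
0.0 30 [0.02 0.31 2.15 0.43 0.16 2.7 ] 59.02
0.0 35 [ 0.27  0.35  2.23  4.32  0.13 -0.98] 8.92
0.0 35 [ 0.27  0.35  2.23  4.32  0.13 -0.98] 8.92
0.0 45 [ 0.94  0.52  2.35  4.32  0.64 -0.35] 0.29
0.0 45 [ 0.94  0.52  2.35  4.32  0.64 -0.35] 0.29
0.05 25 [ 0.26  0.26  2.1  -0.26  0.37 -2.69] 0.0
0.05 25 [-0.05  0.26  2.12  0.37  0.32  2.7 ] 99.19
0.05 30 [ 0.35  0.28  2.18 -0.71  0.24 -2.17] 0.0
0.05 30 [0.03 0.28 2.2  0.44 0.13 2.7 ] 52.09
0.05 35 [ 0.36  0.33  2.28  4.32  0.18 -0.9 ] 9.66
0.05 35 [ 0.36  0.33  2.28  4.32  0.18 -0.9 ] 9.66
0.05 45 [-1.21  0.59  2.5   1.84  0.77  0.07] 0.0
0.05 45 [-1.21  0.59  2.5   1.84  0.77  0.07] 0.0
0.1 25 [ 0.32  0.23  2.15 -0.35  0.36 -2.55] 0.0
0.1 25 [-0.05  0.23  2.18  0.38  0.3   2.7 ] 84.47
0.1 30 [ 0.49  0.25  2.24 -0.91  0.28 -1.85] 0.0
0.1 30 [0.05 0.25 2.26 0.46 0.11 2.7 ] 47.86
0.1 35 [ 1.16  0.32  2.29 -1.18  0.62 -0.98] 14.63
0.1 35 [ 0.44  0.3   2.33  4.32  0.21 -0.83] 20.22
0.1 45 [-0.6   0.64  2.54  2.53  0.82 -0.03] 0.0
0.1 45 [-0.6   0.64  2.54  2.53  0.82 -0.03] 0.0
-0.025 25 [ 0.24  0.31  2.01 -0.27  0.4  -2.7 ] 3.71
-0.025 25 [-0.06  0.31  2.04  0.37  0.35  2.7 ] 125.47
-0.025 30 [ 0.25  0.32  2.09 -0.46  0.24 -2.51] 0.0
-0.025 30 [0.02 0.32 2.12 0.43 0.17 2.7 ] 63.43
-0.025 35 [ 0.29  0.34  2.16 -1.18  0.15 -1.76] 4.12
-0.025 35 [ 0.24  0.36  2.2   4.32  0.11 -1.01] 10.63
-0.025 45 [ 0.72  0.52  2.32  4.1   0.58 -0.35] 0.0
-0.025 45 [ 0.72  0.52  2.32  4.1   0.58 -0.35] 0.0
```

```bash
cat > kin.py <<'E'
from h import *
S=[([-1.37902106,.276604616,1.50613532,0,1.36068434,-.121014716],[.17681442,-.54658859,.23043334],0),
([-0.08114023,0.09076911,2.23458582,0.55939029,0.2685346,0.91950003],[0.53047708,0.07798112,0.13101974],0)]
Rz=lambda a:R.from_euler('z',a);Ry=lambda a:R.from_euler('y',a)
def fk(p,q):
    h,a1,L1,a3,L2,Lt,c=p
    r=Rz(q[0]);P=np.array([0,0,h])+r.apply([a1,c,0])
    r=r*Ry(q[1]);P=P+r.apply([0,0,L1])
    r=r*Ry(q[2]);P=P+r.apply([a3,0,L2])
    r=r*Rz(q[3])*Ry(q[4]);P=P+r.apply([0,0,Lt])
    return P,r*Rz(q[5]+np.pi/2)
def fit(S,w=.02):
    p0=np.array([.15,0,.4,0,.4,.28,.069])
    return least_squares(lambda p:np.concatenate([(fk(p,q)[0]-x)*1e3 for q,x,_ in S]+[(np.array(p)-p0)*1e3*w*np.array([1,10,1,10,1,1,1])]),p0)
lo=np.array([-2.89,-.75,.22,-1.18,.11,-2.7]);hi=np.array([2.89,2.08,2.7,4.32,2.71,2.7])
def ik(p,P,r,q0):
    def res(q):
        x,o=fk(p,q); return np.concatenate([(x-P)*1e3,(o.inv()*r).as_rotvec(degrees=True)*3])
    return least_squares(res,np.clip(q0,lo+.01,hi-.01),bounds=(lo,hi))
E
python3 - <<'E'
from kin import *
g=fit(S);print(g.x.round(4),g.fun.round(1))
for d in (-.025,.0,.05,.1):
  for T in (25,30,45,60):
    for q4 in (0,3.14):
      K=np.array([.597,.068,.042])-f*d; r=ori(T); i=min((ik(g.x,K+r.apply([0,0,.019]),r,[.1,.4,2.2,q4,.4,q6]) for q6 in(1.4,-1.6,.2)),key=lambda i:i.cost)
      print(d,T,i.x.round(2),round(i.cost,2))
E
```

```text
[-0.0021  0.0011  0.6898  0.014   0.3922  0.3343  0.0715] [ 1.9  1.2  0.6  0.6 -2.2 -0.5 -3.   0.2  5.8  2.8 -0.2  1.1  0.1]
-0.025 25 [-0.01  0.37  2.09  0.08  0.25  1.45] 0.0
-0.025 25 [-0.01  0.37  2.09  0.08  0.25  1.45] 0.0
-0.025 30 [-0.02  0.36  2.15  0.24  0.11  1.29] 0.45
-0.025 30 [-0.02  0.36  2.15  0.24  0.11  1.29] 0.45
-0.025 45 [-0.03  0.39  2.37  3.04  0.41 -1.52] 0.0
-0.025 45 [-0.03  0.39  2.37  3.04  0.41 -1.52] 0.0
-0.025 60 [-0.03  0.53  2.59  3.07  1.02 -1.57] 0.0
-0.025 60 [-0.03  0.53  2.59  3.07  1.02 -1.57] 0.0
0.0 25 [-0.02  0.35  2.14  0.1   0.22  1.43] 0.0
0.0 25 [-0.02  0.35  2.14  0.1   0.22  1.43] 0.0
0.0 30 [-0.02  0.34  2.19  0.29  0.11  1.23] 5.7
0.0 30 [-0.02  0.34  2.19  0.29  0.11  1.23] 5.7
0.0 45 [-0.03  0.38  2.43  3.04  0.45 -1.52] 0.0
0.0 45 [-0.03  0.38  2.43  3.04  0.45 -1.52] 0.0
0.0 60 [-0.04  0.54  2.65  3.07  1.09 -1.57] 0.0
0.0 60 [-0.04  0.54  2.65  3.07  1.09 -1.57] 0.0
0.05 25 [-0.02  0.29  2.24  0.14  0.17  1.38] 0.0
0.05 25 [-0.02  0.29  2.24  0.14  0.17  1.38] 0.0
0.05 30 [-0.04  0.29  2.28  0.5   0.11  1.01] 30.21
0.05 30 [-0.04  0.29  2.28  0.5   0.11  1.01] 30.21
0.05 45 [-0.04  0.34  2.54  3.04  0.52 -1.53] 0.0
0.05 45 [-0.04  0.34  2.54  3.04  0.52 -1.53] 0.0
0.05 60 [-0.03  0.47  2.7   3.09  1.01 -1.58] 82.24
0.05 60 [-0.03  0.47  2.7   3.09  1.01 -1.58] 82.24
0.1 25 [-0.03  0.24  2.34  0.22  0.13  1.3 ] 0.0
0.1 25 [-0.03  0.24  2.34  0.22  0.13  1.3 ] 0.0
0.1 30 [-0.05  0.24  2.44  2.62  0.11 -1.12] 15.31
0.1 30 [-0.05  0.24  2.44  2.62  0.11 -1.12] 15.31
0.1 45 [-0.05  0.32  2.65  3.04  0.61 -1.54] 0.0
0.1 45 [-0.05  0.32  2.65  3.04  0.61 -1.54] 0.0
0.1 60 [-0.01  0.36  2.7   3.13  0.81 -1.59] 459.16
0.1 60 [-0.01  0.36  2.7   3.13  0.81 -1.59] 459.16
```

```bash
python3 - <<'E'
from kin import *
K=np.array([.597,.068,.041]); r=ori(20); z=r.as_matrix()[:,2]
b=plan(K-z*.065,r); c=plan(K+z*.019,r,*b); plan(K+z*.019-f*.09,r,*c,n=6)
E
```

```text
rows 2 xyz [[0.033, 0.027, 0.079], [0.043, 0.024, 0.075]] rot each [-0.036, -0.119, 0.011] end [0.575 0.067 0.102]
rows 2 xyz [[-0.0, 0.0, 0.14], [-0.0, 0.0, 0.14]] rot each [0.0, 0.0, 0.0] end [0.603 0.068 0.023]
rows 6 xyz [[-0.047, 0.0, -0.017], [-0.047, 0.0, -0.017], [-0.047, 0.0, -0.017], [-0.047, 0.0, -0.017], [-0.047, 0.0, -0.017], [-0.047, 0.0, -0.017]] rot each [0.0, 0.0, 0.0] end [0.514 0.065 0.023]
```

Emit:
{"method": "apply_moves", "body": {"xyz": [[0.033,0.027,0.079],[0.043,0.024,0.075],[0,0,0],[0,0,0]], "rot": [[-0.036,-0.119,0.011],[-0.036,-0.119,0.011],[0,0,0],[0,0,0]], "hand": [1,1,1,1]}}

```text
clock: 2.9
position: [0.5667, 0.0741, 0.1064]
ee_rot: [-0.015, 0.981, 0.022, 0.192]
contact_force: [-0.2, -0.3, 0.6]
width: 0.0854
gripper_force: 0.0
```

```bash
python3 - <<'E'
from kin import *
from rig import status
s=status.get_state();print(s["position"],s["qpos"].round(3))
K=np.array([.597,.068,.041]); r=ori(20); z=r.as_matrix()[:,2]
b=plan(K-z*.02,r,n=3); plan(K+z*.019,r,*b,n=1)
E
```

```text
[0.56667027 0.07412352 0.1063604 ] [-0.022  0.216  2.022  0.095  0.521  1.432]
rows 3 xyz [[0.004, 0.009, 0.057], [0.005, 0.009, 0.057], [0.006, 0.008, 0.057]] rot each [-0.008, -0.012, 0.002] end [0.59  0.068 0.06 ]
rows 1 xyz [[-0.0, 0.0, 0.13]] rot each [0.0, 0.0, 0.0] end [0.603 0.068 0.023]
```

Emit:
{"method": "apply_moves", "body": {"xyz": [[0.004,0.009,0.057],[0.005,0.009,0.057],[0.006,0.008,0.057],[0,0,0.065],[0,0,0.065],[0,0,0]], "rot": [[-0.008,-0.012,0.002],[-0.008,-0.012,0.002],[-0.008,-0.012,0.002],[0,0,0],[0,0,0],[0,0,0]], "hand": [1,1,1,1,1,1]}}

```text
clock: 3.65
position: [0.6027, 0.0687, 0.021]
ee_rot: [-0.003, 0.985, 0.016, 0.171]
contact_force: [0.3, 0.8, -0.0]
width: 0.0855
gripper_force: 0.0
```

```bash
python3 - <<'E'
from kin import *
from rig import get_image
import cv2
d=get_image("side")["pixels"][:,:,::-1]; cv2.imwrite("pics/s2.png",cv2.resize(d[130:310,200:440],None,fx=3,fy=3,interpolation=cv2.INTER_CUBIC))
K=np.array([.597,.068,.041]); r=ori(20); plan(K+r.apply([0,0,.019]),r,n=1)
E
```

```text
rows 1 xyz [[0.003, 0.002, -0.003]] rot each [-0.001, 0.003, 0.0] end [0.603 0.068 0.023]
```

View pics/s2.png

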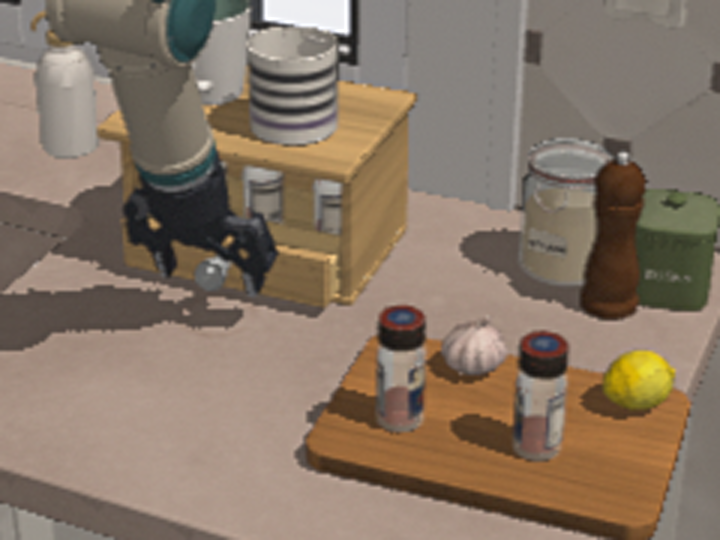

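The open fingers straddle the knob head at crop (210,272), with the pads at about (165,270) and (255,280). Next I close on it.

Emit:
{"method": "apply_moves", "body": {"xyz": [[0.003,0.002,0.0],[0,0,0],[0,0,0],[0,0,0],[0,0,0],[0,0,0],[0,0,0],[0,0,0]], "rot": [[0,0,0],[0,0,0],[0,0,0],[0,0,0],[0,0,0],[0,0,0],[0,0,0],[0,0,0]], "hand": [-1,-1,-1,-1,-1,-1,-1,-1], "force": 40}}

```text
clock: 4.7
position: [0.6049, 0.0689, 0.0248]
ee_rot: [-0.004, 0.984, 0.016, 0.175]
contact_force: [-0.8, 5.4, 4.8]
width: 0.0287
gripper_force: 39.5
```

Emit:
{"method": "apply_moves", "body": {"xyz": [[-0.03,0,-0.011],[-0.047,0,-0.017],[-0.047,0,-0.017],[-0.047,0,-0.017],[-0.047,0,-0.017],[-0.047,0,-0.017],[-0.01,0,-0.0036],[0,0,0]], "rot": [[0,0,0],[0,0,0],[0,0,0],[0,0,0],[0,0,0],[0,0,0],[0,0,0],[0,0,0]], "hand": [-1,-1,-1,-1,-1,-1,-1,-1]}}

```text
clock: 5.7
position: [0.517, 0.065, 0.0247]
ee_rot: [-0.003, 0.984, 0.017, 0.175]
contact_force: [-0.5, 1.9, 9.9]
width: 0.0285
gripper_force: 41.5
```

Emit:
{"method": "apply_moves", "body": {"xyz": [[-0.01,0,-0.007],[-0.01,0,-0.0036],[-0.01,0,-0.0036],[0,0,0]], "rot": [[0,0,0],[0,0,0],[0,0,0],[0,0,0]], "hand": [-1,-1,-1,-1]}}

```text
clock: 6.2
position: [0.5161, 0.0648, 0.0258]
ee_rot: [-0.003, 0.983, 0.016, 0.181]
contact_force: [30.3, 11.5, -32.7]
width: 0.0286
gripper_force: 43.5
```

Emit:
{"method": "apply_moves", "body": {"xyz": [[0.027,0,0.013],[0,0,0]], "rot": [[0,0,0],[0,0,0]], "hand": [-1,-1]}}

```text
clock: 6.45
position: [0.5189, 0.065, 0.0253]
ee_rot: [-0.003, 0.984, 0.017, 0.177]
contact_force: [0.8, 3.4, 11.2]
width: 0.0288
gripper_force: 47.5
```

Emit:
{"method": "apply_moves", "body": {"xyz": [[0,0,0],[0,0,0],[0,0,0],[0,0,0],[0,0,0],[0,0,-0.03],[0,0,-0.1],[0,0,-0.15]], "rot": [[0,0,0],[0,0,0],[0,0,0],[0,0,0],[0,0,0],[0,0,0],[0,0,0],[0,0,0]], "hand": [1,1,1,1,1,1,1,1]}}

```text
clock: 7.45
position: [0.4859, 0.064, 0.1028]
ee_rot: [-0.003, 0.985, 0.017, 0.172]
contact_force: [0.3, 0.5, -0.1]
width: 0.0855
gripper_force: 0.0
```

```bash
python3 - <<'E'
from kin import *
from rig import get_image,status
import cv2
S2=status.get_state(); print(S2["qpos"].round(3).tolist(),S2["position"])
d=get_image("side")["pixels"][:,:,::-1]; cv2.imwrite("pics/s3.png",cv2.resize(d[130:280,210:350],None,fx=4,fy=4,interpolation=cv2.INTER_CUBIC))
E
```

```text
[-0.028, 0.121, 2.146, 0.043, 0.53, 1.476] [0.48587452 0.06404035 0.10281302]
```

View pics/s3.png

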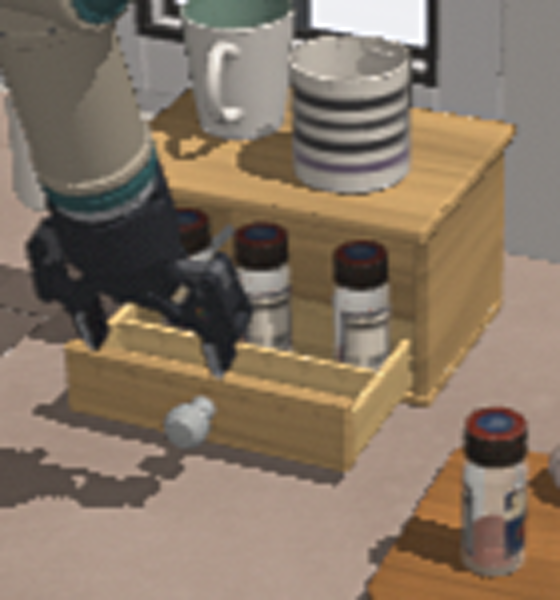

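The drawer is out: knob head at crop (187,423), drawer front's top corners at (67,347) and (350,408). I'll measure the opening and plan the move to jar B, the far one.

```bash
python3 - <<'E'
from kin import *
q=lambda u,v:(209.6+u/4,129.6+v/4)
inr=lambda P:R.from_euler('z',-A).apply(P-RK).round(4)
print("knob",inr(plane("side",*q(187,423),.043)),"front",inr(plane("side",*q(67,347),.069)),inr(plane("side",*q(350,408),.069)))
t2=lambda u,v:(169.67+u/3,109.67+v/3)
s2=lambda u,v:(199.67+u/3,129.67+v/3)
print("top A",plane("top",*t2(608,404),.126),"B",plane("top",*t2(768,372),.126), "A base",plane("top",*t2(597,485),.021))
print("side A",plane("side",*s2(402,318),.126),"B",plane("side",*s2(544,344),.126))
for P in([.478,-.179,.085],[.489,-.299,.085],[.54,.0,.09],[.54,.12,.09]):
  for T in(0,10):
    i=ik(fit(S).x,P,ori(T),[.1,.4,2.0,0,.5,1.4]);print(P,T,i.x.round(2),round(i.cost,2))
r=ori(10)
a=plan([.43,-.1,.22],r); b=plan([.470,-.299,.20],r,*a)
E
```

```text
knob [-0.1397  0.001   0.043 ] front [-0.1188  0.1069  0.069 ] [-0.1162 -0.1129  0.069 ]
top A [ 0.4811112  -0.17764947  0.126     ] B [ 0.4884056  -0.29435372  0.126     ] A base [ 0.47508752 -0.18059721  0.021     ]
side A [ 0.47757564 -0.17872675  0.126     ] B [ 0.48888216 -0.29808277  0.126     ]
[0.478, -0.179, 0.085] 0 [-0.5   0.29  1.91 -0.    0.95  1.04] 0.0
[0.478, -0.179, 0.085] 10 [-0.56  0.22  2.02  0.14  0.76  0.88] 0.0
[0.489, -0.299, 0.085] 0 [-0.67  0.36  1.78  0.    1.    0.86] 0.0
[0.489, -0.299, 0.085] 10 [-0.75  0.31  1.89  0.17  0.83  0.69] 0.0
[0.54, 0.0, 0.09] 0 [-0.13  0.32  1.84 -0.    0.98  1.4 ] 0.0
[0.54, 0.0, 0.09] 10 [-0.15  0.25  1.97  0.05  0.75  1.35] 0.0
[0.54, 0.12, 0.09] 0 [0.09 0.33 1.81 0.   0.99 1.63] 0.0
[0.54, 0.12, 0.09] 10 [ 0.1   0.27  1.94 -0.02  0.76  1.64] 0.0
rows 4 xyz [[-0.017, 0.135, -0.105], [-0.022, 0.135, -0.105], [-0.026, 0.135, -0.103], [-0.031, 0.135, -0.102]] rot each [-0.0, -0.043, 0.0] end [ 0.43 -0.1   0.22]
rows 4 xyz [[0.025, 0.167, 0.021], [0.025, 0.167, 0.021], [0.025, 0.167, 0.021], [0.025, 0.167, 0.021]] rot each [0.0, 0.0, 0.0] end [ 0.47  -0.299  0.2  ]
```

```bash
python3 - <<'E'
from kin import *
r=ori(10); z=r.as_matrix()[:,2]; P=np.array([.482,-.178,.071])
a=plan(P-z*.14,r); plan(P,r,*a)
E
```

```text
rows 5 xyz [[-0.0, 0.161, -0.072], [-0.003, 0.161, -0.072], [-0.006, 0.161, -0.071], [-0.008, 0.161, -0.071], [-0.011, 0.161, -0.071]] rot each [-0.0, -0.035, 0.0] end [ 0.458 -0.179  0.209]
rows 3 xyz [[0.0, -0.0, 0.156], [0.0, -0.0, 0.156], [0.0, -0.0, 0.156]] rot each [0.0, 0.0, 0.0] end [ 0.482 -0.178  0.071]
```

Emit:
{"method": "apply_moves", "body": {"xyz": [[0,0.161,-0.072],[-0.003,0.161,-0.072],[-0.006,0.161,-0.071],[-0.008,0.161,-0.071],[-0.011,0.161,-0.071],[0,0,0],[0,0,0]], "rot": [[0,-0.035,0],[0,-0.035,0],[0,-0.035,0],[0,-0.035,0],[0,-0.035,0],[0,0,0],[0,0,0]], "hand": [1,1,1,1,1,1,1]}}

```text
clock: 8.38
position: [0.4572, -0.178, 0.203]
ee_rot: [-0.002, 0.996, 0.016, 0.082]
contact_force: [-0.1, 0.3, -0.1]
width: 0.0853
gripper_force: 0.0
```

```bash
python3 - <<'E'
from kin import *
r=ori(10); z=r.as_matrix()[:,2]; P=np.array([.482,-.178,.071])
plan(P,r,n=5)
E
```

```text
rows 5 xyz [[0.002, 0.001, 0.09], [0.002, 0.001, 0.09], [0.002, 0.001, 0.09], [0.001, 0.001, 0.09], [0.001, 0.001, 0.09]] rot each [-0.0, 0.002, -0.0] end [ 0.482 -0.178  0.071]
```

Emit:
{"method": "apply_moves", "body": {"xyz": [[0.002,0.001,0.09],[0.002,0.001,0.09],[0.002,0.001,0.09],[0.001,0.001,0.09],[0.001,0.001,0.09],[0,0,0]], "rot": [[0,0.002,0],[0,0.002,0],[0,0.002,0],[0,0.002,0],[0,0.002,0],[0,0,0]], "hand": [1,1,1,1,1,1]}}

```text
clock: 9.12
position: [0.481, -0.1762, 0.0684]
ee_rot: [-0.004, 0.996, 0.018, 0.085]
contact_force: [0.4, -0.4, 0.2]
width: 0.0858
gripper_force: 0.0
```

Emit:
{"method": "apply_moves", "body": {"xyz": [[0,0,0],[0,0,0],[0,0,0],[0,0,0],[0,0,0],[0,0,0],[0,0,0]], "rot": [[0,0,0],[0,0,0],[0,0,0],[0,0,0],[0,0,0],[0,0,0],[0,0,0]], "hand": [-1,-1,-1,-1,-1,-1,-1], "force": 30}}

```text
clock: 10.0
position: [0.4837, -0.1793, 0.0718]
ee_rot: [-0.002, 0.996, 0.017, 0.089]
contact_force: [-1.0, 2.2, 6.2]
width: 0.0402
gripper_force: 29.6
```

```bash
python3 - <<'E'
from kin import *
r=ori(10)
P0=np.array([.4837,-.1793,.0718]); T=RK+f*(-.0765+.0045)+l*.052; print(T)
a=plan(P0+[0,0,.11],r); T[2]=.16; b=plan(T+[0,0,.022],r,*a); T[2]=.078; plan(T,r,*b,n=5)
E
```

```text
[0.57632351 0.11859612 0.        ]
rows 2 xyz [[0.032, -0.0, -0.18], [0.032, 0.0, -0.18]] rot each [-0.0, -0.002, 0.0] end [ 0.484 -0.179  0.182]
rows 6 xyz [[0.056, -0.164, 0.01], [0.056, -0.164, 0.01], [0.056, -0.164, 0.01], [0.056, -0.164, 0.01], [0.056, -0.164, 0.01], [0.056, -0.164, 0.01]] rot each [0.0, 0.0, 0.0] end [0.576 0.119 0.182]
rows 5 xyz [[-0.012, 0.0, 0.068], [-0.012, 0.0, 0.068], [-0.012, 0.0, 0.068], [-0.012, 0.0, 0.068], [-0.012, 0.0, 0.068]] rot each [0.0, 0.0, 0.0] end [0.576 0.119 0.078]
```

Emit:
{"method": "apply_moves", "body": {"xyz": [[0.008,0,-0.045],[0.016,0,-0.09],[0.016,0,-0.09],[0.016,0,-0.09],[0.008,0,-0.045]], "rot": [[0,0,0],[0,0,0],[0,0,0],[0,0,0],[0,0,0]], "hand": [-1,-1,-1,-1,-1]}}

```text
clock: 10.62
position: [0.4836, -0.1798, 0.1825]
ee_rot: [-0.001, 0.996, 0.017, 0.089]
contact_force: [-0.4, -0.3, -1.4]
width: 0.0401
gripper_force: 30.0
```

Emit:
{"method": "apply_moves", "body": {"xyz": [[0.024,-0.069,0.004],[0.044,-0.128,0.008],[0.054,-0.157,0.01],[0.057,-0.167,0.01],[0.057,-0.167,0.01],[0.047,-0.138,0.008],[0.034,-0.098,0.006],[0.02,-0.059,0.004]], "rot": [[0,0,0],[0,0,0],[0,0,0],[0,0,0],[0,0,0],[0,0,0],[0,0,0],[0,0,0]], "hand": [-1,-1,-1,-1,-1,-1,-1,-1]}}

```text
clock: 11.62
position: [0.5756, 0.1203, 0.1802]
ee_rot: [-0.002, 0.996, 0.018, 0.087]
contact_force: [0.1, -0.5, -1.7]
width: 0.04
gripper_force: 30.2
```

Emit:
{"method": "apply_moves", "body": {"xyz": [[0,0,0],[0,0,0]], "rot": [[0,0,0],[0,0,0]], "hand": [-1,-1]}}

```text
clock: 11.88
position: [0.5752, 0.1179, 0.1804]
ee_rot: [-0.002, 0.996, 0.017, 0.088]
contact_force: [-0.8, 0.5, -0.4]
width: 0.0403
gripper_force: 30.2
```

```bash
python3 - <<'E'
from kin import *
from rig import get_image
import cv2
d=get_image("side")["pixels"][:,:,::-1]; cv2.imwrite("pics/s4.png",cv2.resize(d[100:250,200:350],None,fx=4,fy=4,interpolation=cv2.INTER_CUBIC))
r=ori(10);T=RK+f*(-.0765+.0045)+l*.052; T[2]=.078; plan(T,r,n=5)
E
```

```text
rows 5 xyz [[-0.011, -0.001, 0.067], [-0.011, -0.001, 0.067], [-0.011, -0.001, 0.067], [-0.011, -0.001, 0.067], [-0.011, -0.001, 0.067]] rot each [-0.0, -0.0, -0.0] end [0.576 0.119 0.078]
```

View pics/s4.png

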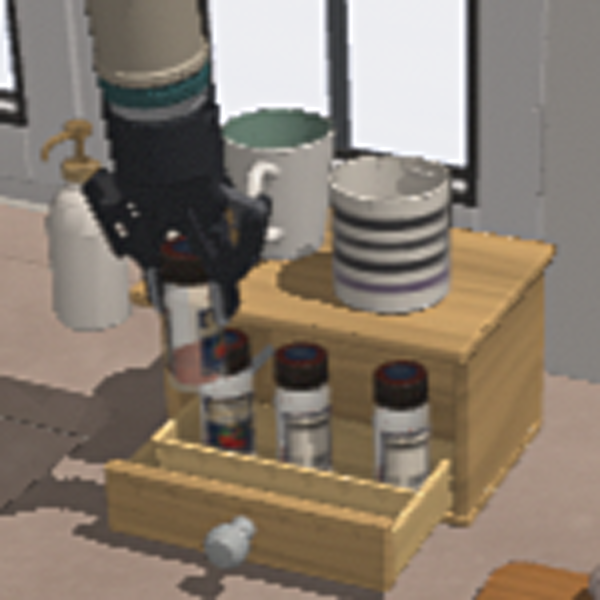

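The jar hangs upright above the left part of the row, with its base at about crop (197,378). The front panel's top edge runs (107,462)-(390,520). I'll check these in rack coordinates.

```bash
python3 - <<'E'
from kin import *
q=lambda u,v:(199.6+u/4,99.6+v/4)
inr=lambda P:R.from_euler('z',-A).apply(P-RK).round(4)
print("base",inr(plane("side",*q(197,378),.1296)))
print("front",[inr(plane("side",*q(*p),.069)) for p in((107,462),(390,520))])
print("divider",[inr(plane("side",*q(*p),.055)) for p in((165,432),(420,488))])
print("knob",inr(plane("side",*q(226,546),.043)))
E
```

```text
base [-0.074   0.0545  0.1296]
front [array([-0.1127,  0.1105,  0.069 ]), array([-0.1069, -0.1087,  0.069 ])]
divider [array([-0.0378,  0.1065,  0.055 ]), array([-0.0393, -0.1019,  0.055 ])]
knob [-1.433e-01 -1.000e-04  4.300e-02]
```

Emit:
{"method": "apply_moves", "body": {"xyz": [[-0.012,0,0.067],[-0.012,0,0.067],[-0.012,0,0.067],[-0.012,0,0.067],[-0.008,0,0.045],[-0.004,0,0.022],[0,0,0]], "rot": [[0,0,0],[0,0,0],[0,0,0],[0,0,0],[0,0,0],[0,0,0],[0,0,0]], "hand": [-1,-1,-1,-1,-1,-1,-1]}}

```text
clock: 12.8
position: [0.5756, 0.1187, 0.0784]
ee_rot: [-0.002, 0.996, 0.017, 0.088]
contact_force: [-0.0, -1.0, -0.3]
width: 0.0397
gripper_force: 30.2
```

Emit:
{"method": "apply_moves", "body": {"xyz": [[-0.0012,0,0.007],[-0.0012,0,0.007],[-0.0006,0,0.0035],[0,0,0]], "rot": [[0,0,0],[0,0,0],[0,0,0],[0,0,0]], "hand": [-1,-1,-1,-1]}}

```text
clock: 13.3
position: [0.5756, 0.1192, 0.0733]
ee_rot: [-0.002, 0.996, 0.017, 0.088]
contact_force: [0.4, 0.6, -0.9]
width: 0.0404
gripper_force: 30.2
```

Not down yet; another 2–3 mm.

Emit:
{"method": "apply_moves", "body": {"xyz": [[-0.0008,0,0.0045],[-0.0005,0,0.003],[0,0,0]], "rot": [[0,0,0],[0,0,0],[0,0,0]], "hand": [-1,-1,-1]}}

```text
clock: 13.68
position: [0.5767, 0.1192, 0.0719]
ee_rot: [-0.002, 0.996, 0.017, 0.089]
contact_force: [-0.5, 0.2, 3.6]
width: 0.04
gripper_force: 30.5
```

Emit:
{"method": "apply_moves", "body": {"xyz": [[0,0,0],[0,0,0],[0,0,0],[0,0,0],[0,0,0]], "rot": [[0,0,0],[0,0,0],[0,0,0],[0,0,0],[0,0,0]], "hand": [0.2,0.45,0.45,0.45,0.45]}}

```text
clock: 14.3
position: [0.5757, 0.1191, 0.0709]
ee_rot: [-0.002, 0.996, 0.017, 0.088]
contact_force: [-0.3, 0.1, -0.3]
width: 0.0619
gripper_force: 0.0
```

Emit:
{"method": "apply_moves", "body": {"xyz": [[0,0,-0.02],[0,0,-0.1],[0,0,-0.18],[0,0,-0.18],[0,0,-0.05],[0,0,0]], "rot": [[0,0,0],[0,0,0],[0,0,0],[0,0,0],[0,0,0],[0,0,0]], "hand": [0.45,0.45,0.45,0.45,1,1]}}

```text
clock: 15.05
position: [0.5481, 0.118, 0.2287]
ee_rot: [-0.002, 0.996, 0.017, 0.089]
contact_force: [0.6, 0.3, 0.0]
width: 0.0853
gripper_force: 0.0
```

```bash
python3 - <<'E'
from kin import *
r=ori(10); z=r.as_matrix()[:,2]; P=np.array([.4925,-.297,.071])
a=plan(P-z*.14,r); plan(P,r,*a,n=5)
E
```

```text
rows 8 xyz [[-0.04, 0.172, 0.001], [-0.04, 0.172, 0.001], [-0.04, 0.172, 0.001], [-0.04, 0.172, 0.001], [-0.04, 0.172, 0.001], [-0.04, 0.172, 0.001], [-0.04, 0.172, 0.001], [-0.04, 0.172, 0.001]] rot each [-0.0, -0.001, 0.0] end [ 0.468 -0.298  0.209]
rows 5 xyz [[0.0, -0.0, 0.093], [0.0, -0.0, 0.093], [0.0, -0.0, 0.093], [0.0, -0.0, 0.093], [0.0, -0.0, 0.093]] rot each [0.0, 0.0, 0.0] end [ 0.492 -0.297  0.071]
```

Emit:
{"method": "apply_moves", "body": {"xyz": [[-0.04,0.172,0.001],[-0.04,0.172,0.001],[-0.04,0.172,0.001],[-0.04,0.172,0.001],[-0.04,0.172,0.001],[-0.04,0.172,0.001],[-0.04,0.172,0.001],[-0.04,0.172,0.001]], "rot": [[0,0,0],[0,0,0],[0,0,0],[0,0,0],[0,0,0],[0,0,0],[0,0,0],[0,0,0]], "hand": [1,1,1,1,1,1,1,1]}}

```text
clock: 16.05
position: [0.4663, -0.2987, 0.2051]
ee_rot: [-0.004, 0.996, 0.016, 0.086]
contact_force: [2.0, 0.1, 0.6]
width: 0.0852
gripper_force: 0.0
```

Emit:
{"method": "apply_moves", "body": {"xyz": [[0,0,0],[0,0,0]], "rot": [[0,0,0],[0,0,0]], "hand": [1,1]}}

```text
clock: 16.3
position: [0.4669, -0.2968, 0.2057]
ee_rot: [-0.004, 0.996, 0.016, 0.087]
contact_force: [-0.2, 0.1, 0.1]
width: 0.0853
gripper_force: 0.0
```

```bash
python3 - <<'E'
from kin import *
from rig import get_image
import cv2
a=get_image("side")["pixels"][100:320,215:445,::-1]
cv2.imwrite("pics/s5.png",cv2.resize(a,None,fx=2.7,fy=2.7,interpolation=cv2.INTER_CUBIC))
r=ori(10); P=np.array([.4925,-.297,.071]); plan(P,r,n=5)
E
```

```text
rows 5 xyz [[0.001, 0.001, 0.092], [0.001, 0.001, 0.092], [0.001, 0.001, 0.092], [0.001, 0.001, 0.092], [0.001, 0.001, 0.092]] rot each [-0.001, 0.0, 0.0] end [ 0.492 -0.297  0.071]
```

View pics/s5.png

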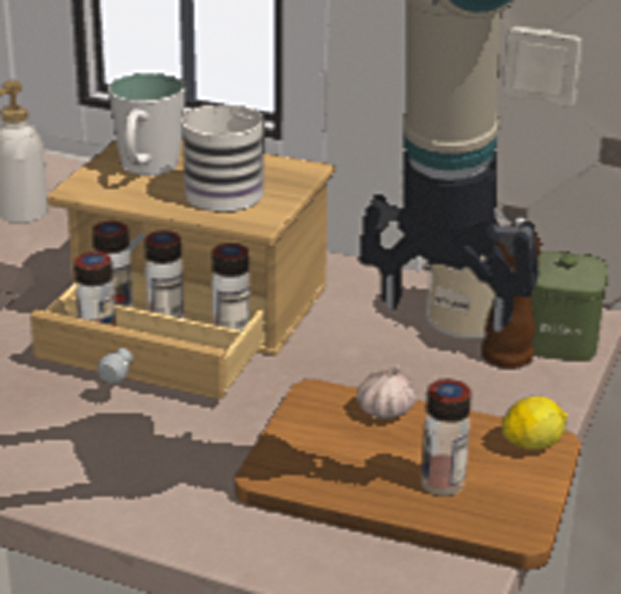

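The first jar stands upright in the front row, cap at crop (94,260), and the second is still on the board, cap at (449,390). I'm descending on the second now.

Emit:
{"method": "apply_moves", "body": {"xyz": [[0.001,0.001,0.092],[0.001,0.001,0.092],[0.001,0.001,0.092],[0.001,0.001,0.092],[0.001,0.001,0.092],[0,0,0]], "rot": [[0,0,0],[0,0,0],[0,0,0],[0,0,0],[0,0,0],[0,0,0]], "hand": [1,1,1,1,1,1]}}

```text
clock: 17.1
position: [0.4925, -0.2952, 0.0701]
ee_rot: [-0.004, 0.996, 0.018, 0.086]
contact_force: [0.9, -0.2, -0.3]
width: 0.0855
gripper_force: 0.0
```

Emit:
{"method": "apply_moves", "body": {"xyz": [[0,0,0],[0,0,0],[0,0,0],[0,0,0],[0,0,0],[0,0,0],[0,0,0]], "rot": [[0,0,0],[0,0,0],[0,0,0],[0,0,0],[0,0,0],[0,0,0],[0,0,0]], "hand": [-1,-1,-1,-1,-1,-1,-1], "force": 30}}

```text
clock: 17.98
position: [0.4941, -0.2985, 0.0736]
ee_rot: [-0.002, 0.996, 0.017, 0.089]
contact_force: [-0.9, 0.9, 6.2]
width: 0.04
gripper_force: 30.2
```

```bash
python3 - <<'E'
from kin import *
from rig import status
s=status.get_state();print(s["position"])
r=rot(s["ee_rot"]); T=RK+f*(-.0745)+l*(-.052)+np.array([.0045,0,.18])
a=plan(s["position"]+np.array([0,0,.11]),r,n=4); b=plan(T,r,*a,n=8)
E
```

```text
[ 0.49405627 -0.29848865  0.07357029]
rows 4 xyz [[0.016, -0.0, -0.09], [0.016, -0.0, -0.09], [0.016, -0.0, -0.09], [0.016, -0.0, -0.09]] rot each [0.0, 0.0, 0.0] end [ 0.494 -0.298  0.184]
rows 8 xyz [[0.04, -0.129, 0.009], [0.04, -0.129, 0.009], [0.04, -0.129, 0.009], [0.04, -0.129, 0.009], [0.04, -0.129, 0.009], [0.04, -0.129, 0.009], [0.04, -0.129, 0.009], [0.04, -0.129, 0.009]] rot each [0.0, 0.0, 0.0] end [0.582 0.015 0.18 ]
```

Emit:
{"method": "apply_moves", "body": {"xyz": [[0.008,0,-0.045],[0.016,0,-0.09],[0.016,0,-0.09],[0.016,0,-0.09],[0.008,0,-0.045]], "rot": [[0,0,0],[0,0,0],[0,0,0],[0,0,0],[0,0,0]], "hand": [-1,-1,-1,-1,-1]}}

```text
clock: 18.6
position: [0.4939, -0.299, 0.1841]
ee_rot: [-0.001, 0.996, 0.017, 0.089]
contact_force: [-0.2, 0.1, -0.8]
width: 0.0406
gripper_force: 30.4
```

Emit:
{"method": "apply_moves", "body": {"xyz": [[0.022,-0.072,0.005],[0.041,-0.134,0.009],[0.05,-0.165,0.011],[0.053,-0.175,0.012],[0.053,-0.175,0.012],[0.044,-0.144,0.01],[0.031,-0.103,0.007],[0.019,-0.062,0.004]], "rot": [[0,0,0],[0,0,0],[0,0,0],[0,0,0],[0,0,0],[0,0,0],[0,0,0],[0,0,0]], "hand": [-1,-1,-1,-1,-1,-1,-1,-1]}}

```text
clock: 19.6
position: [0.5787, 0.0155, 0.1776]
ee_rot: [-0.002, 0.996, 0.018, 0.087]
contact_force: [0.0, 0.4, -1.2]
width: 0.0403
gripper_force: 30.5
```

Emit:
{"method": "apply_moves", "body": {"xyz": [[0,0,0],[0,0,0]], "rot": [[0,0,0],[0,0,0]], "hand": [-1,-1]}}

```text
clock: 19.85
position: [0.5786, 0.0132, 0.1777]
ee_rot: [-0.002, 0.996, 0.017, 0.087]
contact_force: [-0.0, -0.2, -1.5]
width: 0.0403
gripper_force: 30.5
```

```bash
python3 - <<'E'
from kin import *
from rig import status
s=status.get_state();r=rot(s["ee_rot"]); plan([.579,.0155,.080],r,n=6)
E
```

```text
rows 6 xyz [[-0.009, -0.001, 0.054], [-0.009, -0.001, 0.054], [-0.009, -0.001, 0.054], [-0.009, -0.001, 0.054], [-0.009, -0.001, 0.054], [-0.009, -0.001, 0.054]] rot each [0.0, 0.0, 0.0] end [0.579 0.016 0.08 ]
```

Emit:
{"method": "apply_moves", "body": {"xyz": [[-0.009,-0.001,0.054],[-0.009,-0.001,0.054],[-0.009,-0.001,0.054],[-0.009,-0.001,0.054],[-0.009,-0.001,0.054],[-0.0045,0,0.027],[-0.0045,0,0.027],[0,0,0]], "rot": [[0,0,0],[0,0,0],[0,0,0],[0,0,0],[0,0,0],[0,0,0],[0,0,0],[0,0,0]], "hand": [-1,-1,-1,-1,-1,-1,-1,-1]}}

```text
clock: 20.85
position: [0.5798, 0.0151, 0.0792]
ee_rot: [-0.002, 0.996, 0.017, 0.088]
contact_force: [0.4, -0.1, -0.8]
width: 0.04
gripper_force: 30.5
```

Emit:
{"method": "apply_moves", "body": {"xyz": [[-0.0015,0,0.0085],[-0.001,0,0.006],[-0.0006,0,0.0035],[0,0,0]], "rot": [[0,0,0],[0,0,0],[0,0,0],[0,0,0]], "hand": [-1,-1,-1,-1]}}

```text
clock: 21.35
position: [0.5801, 0.0155, 0.0741]
ee_rot: [-0.002, 0.996, 0.017, 0.088]
contact_force: [0.3, -0.3, -0.4]
width: 0.04
gripper_force: 30.5
```

Emit:
{"method": "apply_moves", "body": {"xyz": [[-0.0008,0,0.003],[-0.0008,0,0.003],[0,0,0]], "rot": [[0,0,0],[0,0,0],[0,0,0]], "hand": [-1,-1,-1]}}

```text
clock: 21.72
position: [0.5815, 0.0154, 0.0736]
ee_rot: [-0.002, 0.996, 0.017, 0.09]
contact_force: [0.4, 0.7, 5.8]
width: 0.04
gripper_force: 31.0
```

Contact with the floor. Next I open and rise.

Emit:
{"method": "apply_moves", "body": {"xyz": [[0,0,0],[0,0,0],[0,0,0],[0,0,0],[0,0,0]], "rot": [[0,0,0],[0,0,0],[0,0,0],[0,0,0],[0,0,0]], "hand": [0.2,0.45,0.45,0.45,0.45]}}

```text
clock: 22.35
position: [0.5799, 0.0154, 0.0721]
ee_rot: [-0.002, 0.996, 0.017, 0.088]
contact_force: [-0.0, -0.0, -0.1]
width: 0.0623
gripper_force: 0.0
```

Emit:
{"method": "apply_moves", "body": {"xyz": [[0,0,-0.02],[0,0,-0.1],[0,0,-0.18],[0,0,-0.18],[0,0,0]], "rot": [[0,0,0],[0,0,0],[0,0,0],[0,0,0],[0,0,0]], "hand": [0.45,0.45,0.45,0.45,0.45]}}

```text
clock: 22.98
position: [0.5574, 0.0141, 0.2198]
ee_rot: [-0.001, 0.995, 0.017, 0.094]
contact_force: [0.1, 0.2, -0.5]
width: 0.0616
gripper_force: 0.0
```

```bash
python3 - <<'E'
from kin import *
r=ori(22)
# knob front at rack x ~ -.1415-.011 ; TCP pushing start 30 mm before that, z .038
G=RK+f*(-.1525-.010-.025)+k*.036
U=np.array([.44,.064,.20])
a=plan(U,ori(10)); b=plan(G,r,*a); c=plan(G+f*.025,r,*b)
p=fit(S).x
for d in(0,.06,.12,.14): i=ik(p,G+f*d,r,[.0,.3,2.2,0,.4,1.4]); print(i.x.round(2),round(i.cost,2))
E
```

```text
rows 3 xyz [[-0.13, -0.06, -0.002], [-0.13, -0.06, -0.002], [-0.13, -0.06, -0.001]] rot each [0.0, -0.004, 0.0] end [0.44  0.064 0.2  ]
rows 3 xyz [[-0.007, 0.002, 0.184], [-0.02, 0.002, 0.183], [-0.032, 0.002, 0.181]] rot each [-0.0, 0.067, 0.0] end [0.463 0.063 0.036]
rows 1 xyz [[0.077, -0.0, 0.031]] rot each [0.0, 0.0, 0.0] end [0.488 0.064 0.036]
[-0.04  0.18  2.36  0.12  0.22  1.39] 0.0
[-0.03  0.25  2.25  0.09  0.27  1.43] 0.0
[-0.02  0.31  2.13  0.06  0.32  1.46] 0.0
[-0.02  0.33  2.09  0.06  0.34  1.47] 0.0
```

Emit:
{"method": "apply_moves", "body": {"xyz": [[-0.13,-0.06,-0.002],[-0.13,-0.06,-0.002],[-0.13,-0.06,-0.002],[-0.007,0.002,0.184],[-0.02,0.002,0.183],[-0.032,0.002,0.18],[0,0,0],[0,0,0]], "rot": [[0,0,0],[0,0,0],[0,0,0],[0,0.067,0],[0,0.067,0],[0,0.067,0],[0,0,0],[0,0,0]], "hand": [-1,-1,-1,-1,-1,-1,-1,-1], "force": 60}}

```text
clock: 23.98
position: [0.4617, 0.0643, 0.0365]
ee_rot: [-0.005, 0.982, 0.017, 0.19]
contact_force: [-0.5, 0.5, -0.2]
width: 0.0001
gripper_force: 0.0
```

```bash
python3 - <<'E'
from kin import *
from rig import get_image,status
import cv2
a=get_image("side")["pixels"][100:260,200:360,::-1]
cv2.imwrite("pics/s6.png",cv2.resize(a,None,fx=3.75,fy=3.75,interpolation=cv2.INTER_CUBIC))
r=ori(22); G=RK+f*(-.1525-.010)+k*.037; a=plan(G,r,n=2); plan(G+f*.108,r,*a,n=10)
print(status.get_state()["qpos"].round(3))
E
```

```text
rows 2 xyz [[0.038, 0.002, 0.016], [0.038, 0.002, 0.016]] rot each [-0.001, -0.001, 0.0] end [0.488 0.064 0.037]
rows 10 xyz [[0.033, 0.0, 0.013], [0.033, 0.0, 0.013], [0.033, 0.0, 0.013], [0.033, 0.0, 0.013], [0.033, 0.0, 0.013], [0.033, 0.0, 0.013], [0.033, 0.0, 0.013], [0.033, 0.0, 0.013], [0.033, 0.0, 0.013], [0.033, 0.0, 0.013]] rot each [0.0, 0.0, 0.0] end [0.596 0.067 0.037]
[-0.033  0.206  2.317  0.12   0.236  1.392]
```

View pics/s6.png

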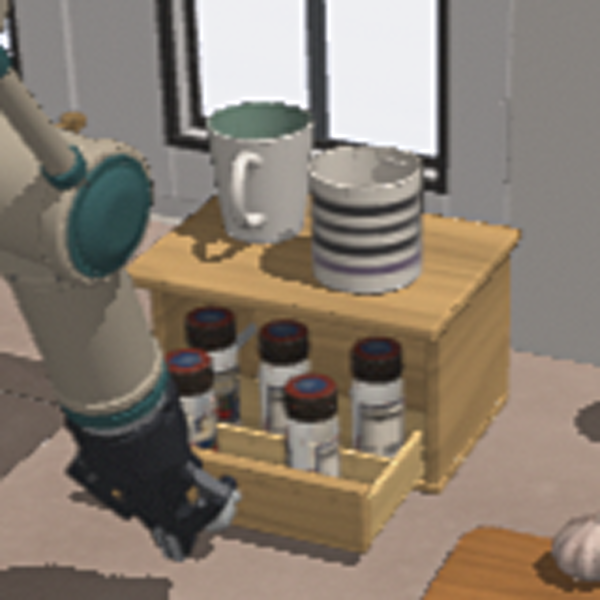

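Both jars stand upright in the front row (caps at crop (190,362) and (312,390)). The shut fingers are in front of the knob, at about (215,510), and I now push gently.

Emit:
{"method": "apply_moves", "body": {"xyz": [[0.025,0.002,0.01],[0.025,0.002,0.01],[0.01,0,0.004],[0.01,0,0.004],[0.01,0,0.004],[0.01,0,0.004],[0.01,0,0.004],[0.01,0,0.004]], "rot": [[0,0,0],[0,0,0],[0,0,0],[0,0,0],[0,0,0],[0,0,0],[0,0,0],[0,0,0]], "hand": [-1,-1,-1,-1,-1,-1,-1,-1]}}

```text
clock: 25.02
position: [0.4955, 0.0644, 0.0351]
ee_rot: [-0.005, 0.982, 0.017, 0.189]
contact_force: [-0.9, 0.2, 0.1]
width: -0.0002
gripper_force: 0.5
```

Emit:
{"method": "apply_moves", "body": {"xyz": [[0.015,0,0.006],[0.015,0,0.006],[0.015,0,0.006],[0.015,0,0.006],[0.015,0,0.006],[0.015,0,0.006],[0.015,0,0.006],[0.015,0,0.006]], "rot": [[0,0,0],[0,0,0],[0,0,0],[0,0,0],[0,0,0],[0,0,0],[0,0,0],[0,0,0]], "hand": [-1,-1,-1,-1,-1,-1,-1,-1]}}

```text
clock: 26.02
position: [0.535, 0.0657, 0.0354]
ee_rot: [-0.005, 0.982, 0.017, 0.19]
contact_force: [0.0, 0.2, 0.4]
width: -0.0001
gripper_force: 0.5
```

Emit:
{"method": "apply_moves", "body": {"xyz": [[0.015,0,0.006],[0.015,0,0.006],[0.015,0,0.006],[0.015,0,0.006],[0.015,0,0.006],[0.015,0,0.006],[0.015,0,0.006],[0.015,0,0.006]], "rot": [[0,0,0],[0,0,0],[0,0,0],[0,0,0],[0,0,0],[0,0,0],[0,0,0],[0,0,0]], "hand": [-1,-1,-1,-1,-1,-1,-1,-1]}}

```text
clock: 27.02
position: [0.5737, 0.067, 0.0354]
ee_rot: [-0.005, 0.982, 0.017, 0.19]
contact_force: [-1.5, 0.9, -0.4]
width: 0.0002
gripper_force: 0.5
```

Emit:
{"method": "apply_moves", "body": {"xyz": [[0.01,0,0.004],[0.01,0,0.004],[0.01,0,0.004],[0.01,0,0.004]], "rot": [[0,0,0],[0,0,0],[0,0,0],[0,0,0]], "hand": [-1,-1,-1,-1]}}

```text
clock: 27.52
position: [0.5864, 0.0674, 0.0355]
ee_rot: [-0.005, 0.982, 0.017, 0.19]
contact_force: [-1.3, -0.1, 0.7]
width: -0.0002
gripper_force: 0.5
```

Emit:
{"method": "apply_moves", "body": {"xyz": [[0.01,0,0.004],[0.01,0,0.004],[0.01,0,0.004]], "rot": [[0,0,0],[0,0,0],[0,0,0]], "hand": [-1,-1,-1]}}

```text
clock: 27.9
position: [0.5943, 0.0679, 0.0347]
ee_rot: [-0.005, 0.982, 0.017, 0.188]
contact_force: [-8.4, 0.3, 3.5]
width: 0.0
gripper_force: 3.7
```

Emit:
{"method": "apply_moves", "body": {"xyz": [[0.01,0,0.004],[0.01,0,0.004]], "rot": [[0,0,0],[0,0,0]], "hand": [-1,-1]}}

```text
clock: 28.15
position: [0.5981, 0.0681, 0.0336]
ee_rot: [-0.005, 0.983, 0.017, 0.185]
contact_force: [-5.7, 0.3, 0.2]
width: -0.0002
gripper_force: 3.0
```

Emit:
{"method": "apply_moves", "body": {"xyz": [[0.01,0,0.004],[0.01,0,0.004],[0,0,0]], "rot": [[0,0,0],[0,0,0],[0,0,0]], "hand": [-1,-1,-1]}}

```text
clock: 28.52
position: [0.6067, 0.0683, 0.0343]
ee_rot: [-0.005, 0.982, 0.017, 0.187]
contact_force: [-7.3, 0.3, 0.7]
width: 0.0004
gripper_force: 3.1
```

Emit:
{"method": "apply_moves", "body": {"xyz": [[0.006,0,0.0024],[0.006,0,0.0024],[0,0,0]], "rot": [[0,0,0],[0,0,0],[0,0,0]], "hand": [-1,-1,-1]}}

```text
clock: 28.9
position: [0.6069, 0.0685, 0.0333]
ee_rot: [-0.005, 0.983, 0.017, 0.184]
contact_force: [-15.1, -2.3, 6.7]
width: -0.0
gripper_force: 6.9
```

Emit:
{"method": "apply_moves", "body": {"xyz": [[-0.04,0,-0.016],[-0.1,0,-0.04],[-0.12,0,-0.12],[-0.12,0,-0.16],[0,0,-0.16],[0,0,0],[0,0,0]], "rot": [[0,0,0],[0,0,0],[0,0,0],[0,0,0],[0,0,0],[0,0,0],[0,0,0]], "hand": [-1,-1,-1,-1,-1,-1,-1]}}

```text
clock: 29.78
position: [0.453, 0.0624, 0.1321]
ee_rot: [-0.004, 0.981, 0.017, 0.191]
contact_force: [0.8, 0.2, -0.7]
width: 0.0003
gripper_force: 0.0
```

```bash
python3 - <<'E'
from kin import *
from rig import get_image
import cv2
for n in("top","side"):
    new=np.ascontiguousarray(get_image(n)["pixels"][:,:,::-1]); cv2.imwrite(f"pics/{n}9.png",new); old=cv2.imread(f"pics/{n}0.png")
    w=RK+f*(-.055)+k*.044; u,v=proj(n,w)[0].round().astype(int); t_=old[v-5:v+6,u-5:u+6]
    m=cv2.matchTemplate(new[v-45:v+45,u-45:u+45],t_,cv2.TM_CCOEFF_NORMED); _,s,_,loc=cv2.minMaxLoc(m)
    du=loc[0]+5-45;dv=loc[1]+5-45
    print(n,"score",round(s,2),"shift",du,dv)
    for d in(.0,.005,.01,.013,.02): print("  d",d,(proj(n,RK+f*(-.030-d)+k*.044)[0]-proj(n,RK+f*(-.055)+k*.044)[0]).round(1))
    # unchanged things
    for nm,P in dict(lemon=[.587,-.359,.045],garlic=[.571,-.21,.045],mugs=[.72,.07,.2]).items():
        u,v=proj(n,P)[0].round().astype(int); print("  ",nm,cv2.absdiff(new,old)[v-8:v+8,u-8:u+8].mean().round(1))
E
```

```text
top score 0.69 shift 24 37
  d 0.0 [-1.  -8.7]
  d 0.005 [-0.8 -7. ]
  d 0.01 [-0.6 -5.3]
  d 0.013 [-0.5 -4.2]
  d 0.02 [-0.2 -1.8]
   lemon 42.1
   garlic 31.1
   mugs 14.6
side score 0.73 shift 4 -5
  d 0.0 [ 3.8 -4.1]
  d 0.005 [ 3.1 -3.3]
  d 0.01 [ 2.3 -2.5]
  d 0.013 [ 1.8 -2. ]
  d 0.02 [ 0.8 -0.8]
   lemon 6.9
   garlic 8.4
   mugs 6.6
```

The side-view knob shift (+4,-5 px) matches a drawer that is fully home, and the hard stop came at 15 N. The arm is clear, so I'm signing off.

```bash
python3 -c "
from rig import job; print(job.sign_off())"
```

```text
the job is handed in; nothing more can be done
None
```

I pulled the drawer out to its stop, set both jars upright in the front row, pushed the drawer home past its catch, and handed the job in at about 30 s. I did not view a picture after shutting the drawer, so that the jars are still upright inside is inferred, and the drawer had eased back about 2 mm from its stop when I let go of the knob.

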